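# Seat a photo panel in the registration jig and snap its toggle clamp shut

## Robot

A 6-joint arm with a two-finger parallel gripper is mounted at the origin on the work surface. World frame = base frame: x ahead of the robot, y to its left, z up, the work surface at z = 0. Lengths are in m, angles in rad, forces in N, time in s.
With the tool pointing down it reaches from about 0.35 to 0.775 m from the base axis. Payload 5.5 kg.
Tool frame: the origin (TCP) lies between the finger pads; the fingertips stand 11 mm ahead of it and the grasp point (between the pads) lies 8 mm behind it (tips_ahead is the distance from the TCP to the fingertips, in m); z points along the fingers, y is the line along which they close (so a half turn about z gives the same grasp; the last joint's range is limited). The gripper opens to 85 mm and grips with 20 to 120 N. Pads are 22 mm wide; open, the fingers measure 114 mm over their backs; the gripper's body (76 mm by 85 mm) begins 54 mm behind the grasp point. The pads swing forward as they close: fully open they stand 13 mm farther back than shut.
Start: joints at [-1.286, 0.313, 0.046, 1.304, 0, 1.431], TCP at [0.237, -0.524, 0.242] pointing down, gripper open.
Joint ranges: [-2.76, 2.76], [-0.86, 1.69], [-1.03, 1.26], [-2.2, 2.34], [-1.47, 1.5], [-3.14, 3.14]. Speed limits (rad/s): [2.57, 2.57, 3.14, 3.14, 3.14, 3.14].

## Interface

Orientations are given as a unit quaternion [w, x, y, z].
In Python, from workcell import * gives the robot as it stands. The module is installed in compiled form; this text tells all that it offers.
- The arm moves only by the tool jog_arm, never from a script. Its argument "moves" is a list of rows, each an object with "fingers": the closure, from 0 (fully open) to 1 (shut); "slide": the shift along the tool's x, y, z in mm, a list of three; "angular": the turn, a rotation vector about the tool's x, y, z in degrees, a list of three. A call has 1 to 10 rows; each row is the pose to reach, as a shift and turn from the pose commanded when the call began, along the tool's axes at that moment; what a row does not reach only later rows make up. A row lasts 1/12 s, in which the tool goes at most 41.7 mm and 7.16 degrees, less where a joint would pass 70% of its speed; a pose out of reach is approached as far as the arm can. A call with a gripper value outside its range is refused whole. The fingers move at their own pace and stop on an object; "squeeze" is the grip in N (left out, the last holds). Time passes only in rows, so rows that repeat a pose let the fingers close. It gives the time, the measured TCP pose, the force, the opening and the grip force at its end, in the units of the state.
- get_state(): the state, without advancing time (a new reading comes with each control period).
- read_camera(name): name is "side" or "top"; returns a dict with "color" (420x560x3 uint8, red, green, blue), "fovy" (degrees; the focal length in pixels is half the picture's height over the tangent of half this angle, whatever the lens; pixels are square), "cx", "cy" (the principal point, pixels), "D" ([k1, k2, p1, p2, k3] as OpenCV has them; the pictures are not rectified), "world_from_camera" (4x4, takes a point from camera to world coordinates). Camera axes: x right, y down, z forward; pixel columns grow to the right and rows downward; lengths in m; the calibration is good to about 2 mm. A picture is of the moment at which its call begins. There is no depth.
- hand_in(): hands the job in; it is judged then, once.
Trained networks look in a picture, given as the dict that the camera call returned (one of the last four; its "shot" number tells which), for a name from the list of things; names that differ only in an ending like _2 or _b are one class to them, and where a whole thing is asked for, a point or a joint stands for the part that bears it (a point fixed in the world has none). Each returns a list of dicts, best first, with "p" (0 to 1); they miss things now and then, are a little off and sometimes report something else, mostly with a low value. They report only what shows in the picture. A call takes as long as a camera call. They do not tell look-alikes from the thing itself.
- look_for(target, picture): "point" ([column, row] in pixels, amid what is visible of it).
- tip_of(target, picture): "point" ([column, row] in pixels: a listed point, or the origin of a listed thing).
The state is a dict: "clock": time; "joint_pos": joint angles; "qvel": joint speeds; "tau": joint torques, N m; "tcp_pos": TCP position; "orientation": TCP orientation; "wrist_force": force on the tool from outside, world axes, zero at the start; "ft_torque": the same for the moment, N m; "finger_gap": finger opening in m; "grip_force": force on a finger pad.
Only numpy, scipy, OpenCV 4.12 (cv2) and the standard library are available. Lean on these libraries where they do the work, as an engineer would, in place of code of your own. Each camera call takes 0.05 s, during which the arm holds its last target. There are 200 camera calls.

## Task

Get the panel blank ready for its transfer: with a fingertip, slide it along the jig until it is fully home against the end stop, and after that push the toggle clamp's handle over and down until it snaps past centre and the clamp's foot holds the panel. Only push with the fingertips, do not pick the panel up, and leave the other things on the bench and on the jig where they are.

Things in the scene. Friction and masses are not known exactly. Their poses are not given: they have to be found in the camera images.
- jig: Registration jig bolted to the bench: aluminium plate 12 mm thick. Origin at bench level under the middle of the panel's channel; x along the channel to the end stop, y to the side with the clamp, z up. The plate covers x -125 to 125, y -78 to 172 mm. Two steel rails along x (-85 to 115 mm), inner faces at y = +-51 mm, tops 20 mm above the bench. The channel's near end (-x) is open, bare plate.
- stop_face (a point): Centre of the end stop's face, at half the panel's thickness: jig (105, 0, 16.5) mm, axes as the jig's. The stop is a steel bar across the channel's far end, its top 26 mm above the bench.
- panel: Loose photo-panel blank, white face up, 120 (x) x 100 (y) x 9 mm, about 0.12 kg, flat on the plate in the channel (1.2 mm play each side); its top is 21 mm above the bench. Origin at the centre of its underside, x towards the stop. Its far edge starts 25 to 60 mm short of the stop. It slides with about 1 N.
- panel_centre (a point): Centre of the panel (half-way up). Home, with the far edge against the stop, it is at jig x = 45 mm, and the near edge, the one to push, at jig x = -15 mm.
- panel_far_edge (a point): Middle of the panel's far edge (towards the end stop), half-way up, 60 mm ahead of the panel's centre.
- clamp: Base of the horizontal hold-down toggle clamp, fixed on the jig's +y side: steel, 40 mm wide; origin on the plate under the bar's pin, jig (60, 94, 12) mm; its x axis points to the panel (jig -y), y along jig x. Bar, handle and links all move in the plane jig x = 60 mm. The clamp starts open; bar and handle are linked: shutting the handle swings the bar down on to the panel.
- clamp_grip (a point): Middle of the handle's round plastic-dipped grip, 15 mm across and 63 mm long. Its x axis points along the handle to the tip, z the way the grip moves in shutting. Open, the handle stands up 77 deg, leaning to jig +y: grip at jig (60, 136, 141) mm. Push its panel side towards jig +y, then press it down from on top: it ends level, pointing away from the panel, at jig (60, 178, 56) mm.
- clamp_tip (a point): Free tip of the handle, 31 mm beyond the grip's middle; open, at jig (60, 143, 171) mm. Path of the grip's middle in shutting, jig y and z in mm, with the handle's slope above level: (136, 141) 77 deg; (161, 134) 54; (169, 118) 37; (172, 99) 24; (174, 84) 15; dead centre (175, 71) 8; shut on its stop (178, 56) 0 deg.
- clamp_bar_end (a point): End of the clamp's steel bar (17 mm wide, 10 mm deep). Open, the bar stands upright on the panel side of the handle at jig y = 90 to 102 mm, its end 116 mm above the bench, 25 mm lower than the grip's middle; its screw sticks out to y = 111 mm at 104 mm height. Shut, it lies level over the panel, its end at jig y = 16 mm, about 40 mm above the bench.
- clamp_handle (a joint): Angle of the handle against the bar (rad): 0 open as at the start, 2.81 at dead centre, 2.91 snapped shut on its stop. Pushing the grip takes 2 to 3 N at first; the last 15 to 20 mm, where the foot is squeezed on the panel, about 5 N; then it snaps past centre on to a firm stop and stays there. Let go before dead centre, it springs or sinks to about 2.5 and is not shut.
- clamp_foot: Rubber foot of the clamp, 17 mm across, 8 mm tall, sprung with 7 mm of travel; origin in the middle of its underside. Open, it sticks out from the bar towards the panel, to jig y = 74 mm at 104 mm height. Shut, it stands on the panel at about jig (60, 28) mm and presses it down with about 6 N.
- tape_roll: Bystander: roll of clear amber heat tape lying flat on the jig's plate beside the clamp-side rail, 66 mm across, 19 mm tall, origin at the centre of its underside.
- roller: Bystander: hand roller lying on the bench, rubber roll 35 mm across and 75 mm wide at its origin, wooden handle reaching 155 mm along its -x.
- mug: Bystander: white blank mug, 82 mm across, 95 mm tall, origin at the centre of its underside.
- spray_can: Bystander: metal spray can, 65 mm across, 190 mm tall, origin at the centre of its underside.
- spare_blanks: Bystander: stack of four spare panel blanks, 123 x 102 x 36 mm, origin at the centre of its underside.
- squeegee: Bystander: flat hand squeegee, 72 x 100 x 10 mm, lying on the bench, origin at the centre of its underside.
- screwdriver: Bystander: screwdriver 190 mm long lying on the bench along its x axis.
Mind the look-alikes: they are no part of the job. Leave any blue or pink look-alike of the panel alone.

How it is judged:
On the way, in this order (a step that is already met when the one before it is completed fails the run):
1. the panel is fully home against the end stop (within 2 mm), the clamp not yet shut (x of panel_far_edge in the frame of stop_face above -0.002 m and angle between panel_centre's own z axis and vertical below 0.05 rad and value of joint clamp_handle below 2.7 rad), for 0.2 s.
2. the clamp has snapped past centre on to its stop with its foot pressing on the panel (value of joint clamp_handle above 2.86 rad and contact force between clamp_foot and panel above 3 N), for 0.2 s.
At the end, for the whole second after the job is handed in: The panel lies flat in the jig with its far edge within 2 mm of the end stop and is at rest; the clamp handle has passed dead centre (2.81 rad) and rests on its stop (above 2.86 rad); the clamp's foot presses on the panel with more than 3 N (all of step 2 and x of panel_far_edge in the frame of stop_face above -0.002 m and angle between panel_centre's own z axis and vertical below 0.05 rad and z of panel_centre in the frame of jig below 0.0195 m and linear speed of panel below 0.01 m/s); the robot touches nothing.
It fails at once if the panel is lifted: raised more than 8 mm off the jig's plate or tipped more than 8 degrees (z of panel_centre in the frame of jig above 0.0245 m or angle between panel_centre's own z axis and vertical above 0.14 rad).
It fails at once if one of the other things on the bench or the jig is moved by more than 30 mm (distance of any of tape_roll, roller, mug, spray_can, spare_blanks, squeegee, screwdriver from where it was at the start of the episode above 0.03 m).
It also fails if it takes over 43 s, if anything falls off the work surface, if the arm or the gripper's body presses on something with over 40 N, if the wrist force passes 120 N, or if a joint passes its speed limit or range.

## Working session

There is one attempt and no reset: what is moved stays moved. The work goes in short steps, Python scripts to look and compute and a tool call to move; the robot and the scene stay as the last step left them, time stands still between calls to the robot, and variables do not carry over. Pictures are saved under pics/ and viewed, at most 10 in all, crops included, and the job is handed in when it is done.

Besides the shell and the picture viewer there is one more tool, called in YAML: its name, and indented under it one key for each argument. jog_arm: Moves the arm, as the interface text tells. Its arguments: {"type":"object","properties":{"moves":{"type":"array","items":{"type":"object","properties":{"fingers":{"type":"number"},"slide":{"type":"array","items":{"type":"number"}},"angular":{"type":"array","items":{"type":"number"}}}}},"squeeze":{"type":"number"}},"required":["moves"]}

```bash
mkdir -p pics; cat > h.py <<'E'
from workcell import *
import numpy as np, cv2
from scipy.spatial.transform import Rotation as R
def K(p):
    f=p["color"].shape[0]/2/np.tan(np.radians(p["fovy"])/2)
    return np.array([[f,0,p["cx"]],[0,f,p["cy"]],[0,0,1.]])
def ray(p,uv):
    q=cv2.undistortPoints(np.array([[uv]],float),K(p),np.array(p["D"],float))[0,0]
    T=np.array(p["world_from_camera"]); return T[:3,3],T[:3,:3]@np.array([q[0],q[1],1.])
def onz(p,uv,z):
    o,d=ray(p,uv); return o+d*(z-o[2])/d[2]
def proj(p,X):
    T=np.linalg.inv(np.array(p["world_from_camera"]))
    return cv2.projectPoints(np.atleast_2d(X).astype(float),cv2.Rodrigues(T[:3,:3])[0],T[:3,3],K(p),np.array(p["D"],float))[0][:,0]
def save(p,n): cv2.imwrite("pics/"+n+".png",cv2.cvtColor(p["color"],cv2.COLOR_RGB2BGR))
E
python3 - <<'E'
from h import *
np.set_printoptions(precision=4,suppress=True)
s=get_state(); print(s["clock"],s["tcp_pos"],s["orientation"],R.from_quat(np.roll(s["orientation"],-1)).as_matrix())
Z=dict(stop_face=.0165,panel_centre=.0165,panel_far_edge=.0165,clamp=.012,clamp_grip=.141,clamp_tip=.171,jig=0,clamp_bar_end=.116,tape_roll=.012)
for c in("top","side"):
    p=read_camera(c); save(p,c+"0"); print(c,np.array(p["world_from_camera"]))
    for n,z in Z.items():
        for d in tip_of(n,p)[:3]: print(n,round(d["p"],2),np.round(d["point"],1),onz(p,d["point"],z)[:2])
E
```

```text
0.0 [ 0.2368 -0.5234  0.2414] [-0.0009  0.9775  0.2108 -0.0001] [[ 0.9111  0.4121 -0.0005]
 [ 0.4121 -0.9111  0.0017]
 [ 0.0003 -0.0018 -1.    ]]
top [[-0.0153 -0.983   0.1831  0.2785]
 [-0.9998  0.0166  0.0055 -0.0426]
 [-0.0085 -0.183  -0.9831  1.2468]
 [ 0.      0.      0.      1.    ]]
stop_face 0.89 [260.1 174.4] [0.6287 0.0113]
panel_centre 0.93 [360.9 301.1] [ 0.2609 -0.2648]
panel_centre 0.68 [325.8 117. ] [ 0.8035 -0.1871]
panel_centre 0.66 [274.  217.8] [ 0.4992 -0.0275]
panel_far_edge 0.96 [153.9 315.1] [0.2312 0.3087]
panel_far_edge 0.83 [269.  194.2] [ 0.5689 -0.014 ]
panel_far_edge 0.81 [346.2 122.8] [ 0.784  -0.2474]
clamp 0.9 [236.3 199.8] [0.5549 0.0812]
clamp 0.57 [417.  184.9] [ 0.5905 -0.4461]
clamp_grip 0.5 [214.  190.3] [0.5525 0.1266]
clamp_tip 0.44 [214.3 191.4] [0.5421 0.1212]
jig 0.19 [382.5 149.2] [ 0.7052 -0.3549]
clamp_bar_end 0.57 [230.9 189.8] [0.5592 0.0852]
tape_roll 0.56 [238.9 240.3] [0.4365 0.0736]
side [[-0.8609 -0.2974  0.4128 -0.1363]
 [-0.5086  0.4824 -0.7131  1.0414]
 [ 0.0129 -0.8239 -0.5666  0.9925]
 [ 0.      0.      0.      1.    ]]
stop_face 0.89 [240.7 232.8] [0.624  0.0007]
panel_centre 0.73 [275.7 239.5] [ 0.5167 -0.0266]
panel_centre 0.71 [231.7 187.4] [ 0.7959 -0.1943]
panel_centre 0.58 [314.2 377.3] [0.1843 0.3524]
panel_far_edge 0.95 [301.  358.2] [0.2355 0.321 ]
panel_far_edge 0.86 [246.1 179.9] [ 0.7816 -0.2607]
panel_far_edge 0.59 [259.7 234.8] [ 0.5697 -0.021 ]
clamp 0.6 [243.5 252.9] [0.5661 0.0707]
clamp 0.48 [276.  240.8] [ 0.5157 -0.0266]
clamp 0.19 [238.9 229.1] [ 0.6429 -0.0166]
clamp_grip 0.65 [240.3 226.8] [0.543  0.1122]
clamp_tip 0.48 [234.8 221.4] [0.5449 0.1329]
jig 0.85 [274.6 244. ] [ 0.5191 -0.0243]
clamp_bar_end 0.77 [243.2 224.5] [0.5622 0.0719]
tape_roll 0.78 [279.3 269.3] [0.4408 0.078 ]
tape_roll 0.22 [239.9 227.6] [ 0.6447 -0.0246]
```

```bash
ls pics
```

```text
side0.png
top0.png
```

```bash
python3 - <<'E'
import cv2
a=cv2.imread("pics/top0.png"); b=cv2.imread("pics/side0.png")
cv2.imwrite("pics/topc.png",cv2.resize(a[140:290,180:380],None,fx=4,fy=4,interpolation=cv2.INTER_CUBIC))
cv2.imwrite("pics/sidec.png",cv2.resize(b[180:330,180:380],None,fx=4,fy=4,interpolation=cv2.INTER_CUBIC))
E
```

```text
(no output)
```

View pics/top0.png

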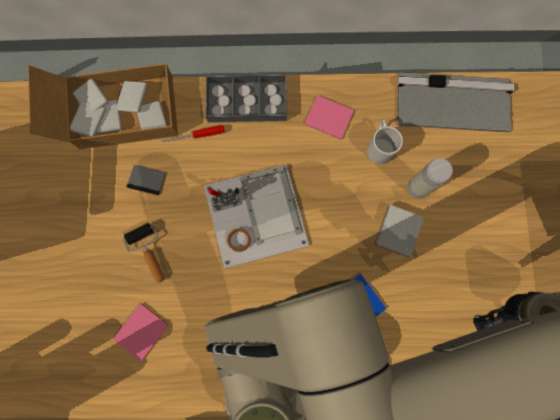

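View pics/topc.png

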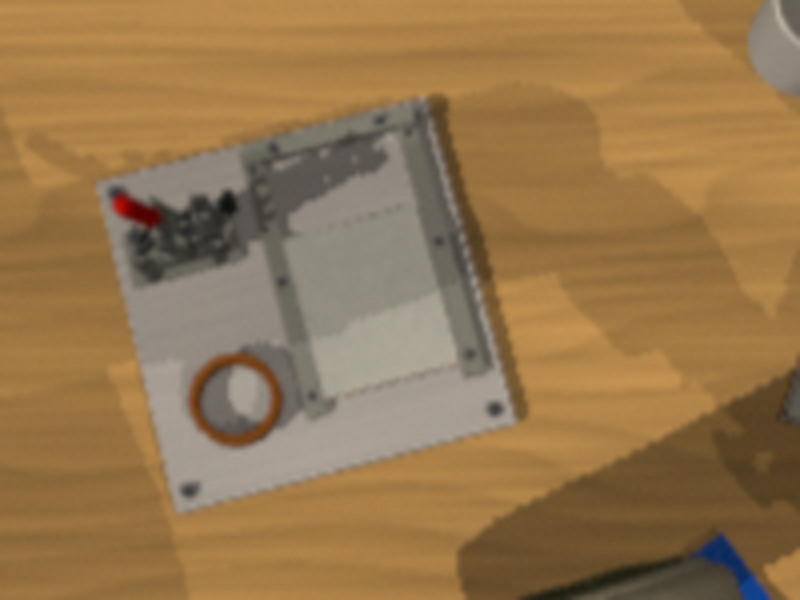

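View pics/sidec.png

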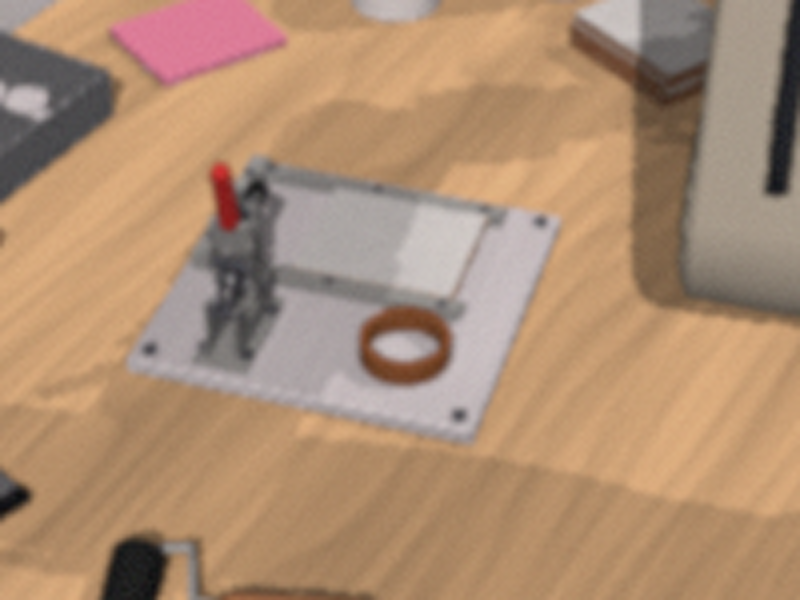

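The white panel in the jig channel is at about top (272,215) and side (270,240). Its look-alikes are pink at top (330,117) and (140,330), and blue at (365,295), all outside the jig. The red grip is at top (214,192) and side (236,230). I'll fit the jig pose next.

```bash
cat > fit.py <<'E'
from h import *
from scipy.optimize import least_squares
np.set_printoptions(precision=4,suppress=True)
P={c:read_camera(c) for c in("top","side")}
o=np.array([180,140.]);os=np.array([180,180.])
f=lambda l,o:[np.array(q)/4+o-.375 for q in l]
J={"top":([(.125,.172,.012),(.125,-.078,.012),(-.125,-.078,.012),(-.125,.172,.012)],f([(98,184),(425,97),(517,423),(180,512)],o)),
"side":([(.125,.172,.012),(-.125,-.078,.012),(-.125,.172,.012)],f([(131,362),(560,217),(472,432)],os))}
def W(v,X): return R.from_euler("z",v[2]).apply(X)+[v[0],v[1],0]
def res(v,cs=("top","side")): return np.concatenate([(proj(P[c],W(v,np.array(J[c][0])))-J[c][1]).ravel() for c in cs])
for cs in(("top",),("side",),("top","side")):
    r=least_squares(res,[.52,-.03,.25],args=(cs,),x_scale=[.1,.1,.1]); print(cs,r.x,np.degrees(r.x[2]),r.fun)
v=r.x; np.save("jig.npy",v)
def tojig(X): return R.from_euler("z",-v[2]).apply(np.array(X)-[v[0],v[1],0])
for n,c,q in(("near","top",(330,398)),("near","top",(458,365)),("far","top",(285,240)),("far","top",(405,207)),("near","side",(487,222)),("near","side",(458,298))):
    print(n,c,tojig(onz(P[c],f([q],o if c=="top" else os)[0],.021)))
for n,X in dict(grip=(.06,.136,.141),tip=(.06,.143,.171),stop=(.105,0,.0165)).items(): print(n,W(v,np.array([X]))[0],[proj(P[c],W(v,np.array([X])))[0] for c in P])
s=get_state(); M=R.from_quat(np.roll(s["orientation"],-1)).as_matrix(); print(s["clock"],s["finger_gap"])
E
python3 fit.py
```

```text
('top',) [ 0.5211 -0.0208  0.2479] 14.202437290385326 [-0.3883 -0.3581  0.3378 -0.2249  0.5542 -0.1329 -0.5028  0.6394]
('side',) [ 0.5222 -0.0196  0.2513] 14.399856080491949 [-0.9923 -0.3726  0.2124 -0.2374  0.7708  0.3335]
('top', 'side') [ 0.5215 -0.0204  0.2482] 14.22321994762477 [-0.5258 -0.4735  0.1886 -0.3669  0.4289 -0.2939 -0.6155  0.5067 -0.7512
 -0.5795  0.573  -0.2182  0.902   0.2993]
near top [-0.0746  0.0471  0.021 ]
near top [-0.0756 -0.0466  0.021 ]
far top [0.0446 0.0492 0.021 ]
far top [ 0.0455 -0.0406  0.021 ]
near side [-0.075  -0.0425  0.021 ]
near side [-0.0784  0.0499  0.021 ]
grip [0.5463 0.1262 0.141 ] [array([214.1506, 192.5966]), array([236.2966, 229.0873])]
tip [0.5446 0.1329 0.171 ] [array([209.7129, 190.5489]), array([234.8823, 221.4417])]
stop [0.6233 0.0054 0.0165] [array([262.1274, 176.1506]), array([240.012 , 233.6698])]
1.1 0.08538191475541491
```

The fit agrees in both views: jig at (0.5215, -0.0204), yaw 14.2°. The panel's near edge is at jig x = -75. I'll go above the open end with closed fingers and the tool x along the channel.

jog_arm:
  moves:
    - {"fingers":1,"slide":[363,-359,80],"angular":[0,0,10.1]}
    - {"fingers":1,"slide":[363,-359,80],"angular":[0,0,10.1]}
    - {"fingers":1,"slide":[363,-359,80],"angular":[0,0,10.1]}
    - {"fingers":1,"slide":[363,-359,80],"angular":[0,0,10.1]}
    - {"fingers":1,"slide":[363,-359,80],"angular":[0,0,10.1]}
    - {"fingers":1,"slide":[363,-359,80],"angular":[0,0,10.1]}
    - {"fingers":1,"slide":[363,-359,80],"angular":[0,0,10.1]}
    - {"fingers":1,"slide":[363,-359,80],"angular":[0,0,10.1]}
    - {"fingers":1,"slide":[363,-359,80],"angular":[0,0,10.1]}
    - {"fingers":1,"slide":[363,-359,80],"angular":[0,0,10.1]}

```text
clock: 1.93
tcp_pos: [0.3847, -0.1378, 0.1779]
orientation: [0.0, 0.992, 0.124, 0.0]
wrist_force: [0.9, 0.0, 0.3]
finger_gap: 0.0001
grip_force: 0.0
```

```bash
cat >> h.py <<'E'
def rep():
    v=np.load("jig.npy"); s=get_state(); z=R.from_euler("z",-v[2])
    M=(z*R.from_quat(np.roll(s["orientation"],-1))).as_matrix()
    print("t",round(s["clock"],2),"jig mm",np.round(1000*z.apply(np.array(s["tcp_pos"])-[v[0],v[1],0]),1),"F",np.round(z.apply(s["wrist_force"]),1),"gap",round(s["finger_gap"],4)); print(np.round(M,4))
    return s
E
python3 -c "from h import *; rep()"
```

```text
t 1.93 jig mm [-161.5  -80.1  177.9] F [ 0.9 -0.2  0.3] gap 0.0001
[[ 1.e+00 -3.e-04  9.e-04]
 [-3.e-04 -1.e+00 -9.e-04]
 [ 9.e-04  9.e-04 -1.e+00]]
```

jog_arm:
  moves:
    - {"fingers":1,"slide":[57,-80,40]}
    - {"fingers":1,"slide":[57,-80,60]}
    - {"fingers":1,"slide":[57,-80,90]}
    - {"fingers":1,"slide":[57,-80,118]}
    - {"fingers":1,"slide":[57,-80,118]}
    - {"fingers":1,"slide":[57,-80,118]}
    - {"fingers":1,"slide":[57,-80,118]}
    - {"fingers":1,"slide":[57,-80,118]}

```text
schema error: expected keys fingers, slide, angular
```

```bash
python3 - <<'E'
from h import *
rep()
p=read_camera("side"); save(p,"s1")
c=p["color"][180:330,180:380,::-1]; cv2.imwrite("pics/s1c.png",cv2.resize(c,None,fx=4,fy=4,interpolation=cv2.INTER_CUBIC))
E
```

```text
t 1.93 jig mm [-161.5  -80.1  177.9] F [ 0.9 -0.2  0.3] gap 0.0001
[[ 1.e+00 -3.e-04  9.e-04]
 [-3.e-04 -1.e+00 -9.e-04]
 [ 9.e-04  9.e-04 -1.e+00]]
```

View pics/s1c.png

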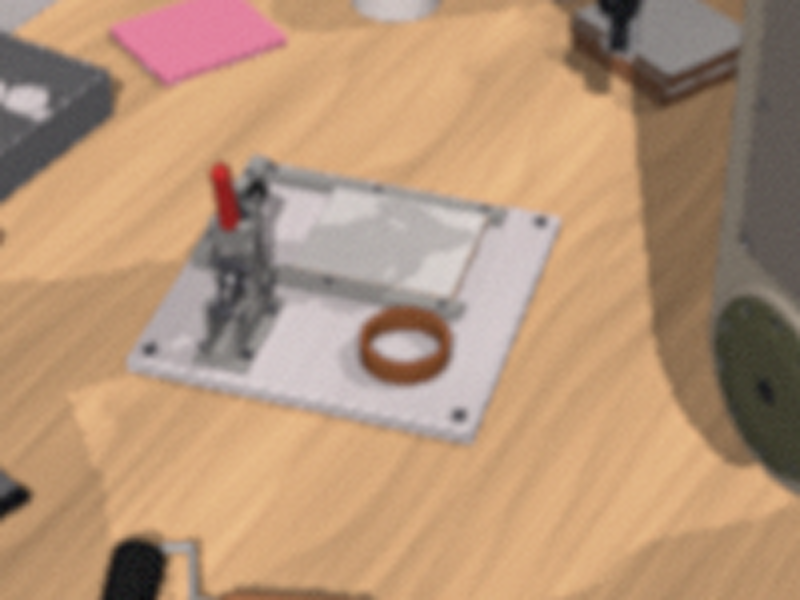

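The move was refused because "angular" was missing. The picture shows the scene unchanged, with the panel's near edge at about crop (475,255) and the fingertip still off at crop (620,20). I'll repeat the move with the full keys.

jog_arm:
  moves:
    - {"fingers":1,"slide":[57,-80,40],"angular":[0,0,0]}
    - {"fingers":1,"slide":[57,-80,60],"angular":[0,0,0]}
    - {"fingers":1,"slide":[57,-80,90],"angular":[0,0,0]}
    - {"fingers":1,"slide":[57,-80,118],"angular":[0,0,0]}
    - {"fingers":1,"slide":[57,-80,118],"angular":[0,0,0]}
    - {"fingers":1,"slide":[57,-80,118],"angular":[0,0,0]}
    - {"fingers":1,"slide":[57,-80,118],"angular":[0,0,0]}
    - {"fingers":1,"slide":[57,-80,118],"angular":[0,0,0]}

```text
clock: 2.65
tcp_pos: [0.4216, -0.0493, 0.0619]
orientation: [0.001, 0.992, 0.123, 0.002]
wrist_force: [-0.3, 0.3, 1.9]
finger_gap: 0.0002
grip_force: 0.0
```

```bash
python3 - <<'E'
from h import *
rep()
p=read_camera("side"); save(p,"s2")
c=p["color"][180:330,180:380,::-1]; cv2.imwrite("pics/s2c.png",cv2.resize(c,None,fx=4,fy=4,interpolation=cv2.INTER_CUBIC))
E
```

```text
t 2.65 jig mm [-103.9   -3.4   61.9] F [-0.2  0.3  1.9] gap 0.0002
[[ 1.0e+00 -1.0e-03  3.1e-03]
 [-9.0e-04 -1.0e+00 -2.1e-03]
 [ 3.1e-03  2.1e-03 -1.0e+00]]
```

View pics/s2c.png

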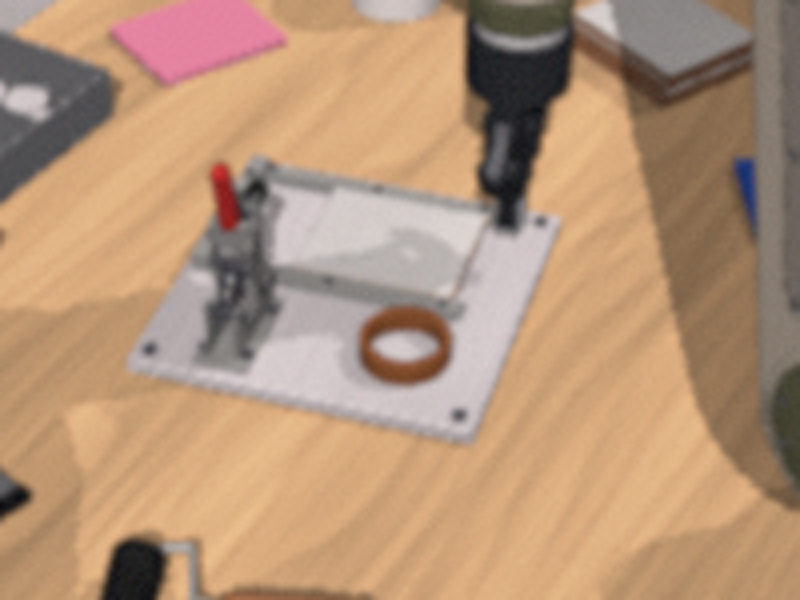

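jog_arm:
  moves:
    - {"fingers":1,"slide":[0,0,12],"angular":[0,0,0]}
    - {"fingers":1,"slide":[0,0,20],"angular":[0,0,0]}
    - {"fingers":1,"slide":[0,0,25],"angular":[0,0,0]}
    - {"fingers":1,"slide":[0,0,29],"angular":[0,0,0]}
    - {"fingers":1,"slide":[0,0,32],"angular":[0,0,0]}
    - {"fingers":1,"slide":[0,0,32],"angular":[0,0,0]}

```text
clock: 3.2
tcp_pos: [0.4196, -0.0481, 0.0274]
orientation: [-0.0, 0.992, 0.124, -0.0]
wrist_force: [-0.5, 0.1, 0.2]
finger_gap: 0.0004
grip_force: 0.0
```

```bash
python3 - <<'E'
from h import *
rep()
v=np.load("jig.npy")
p=read_camera("side")
for z in(.051,.045,.038): print(z,proj(p,R.from_euler("z",v[2]).apply([-.104,-.002,z])+[v[0],v[1],0]))
E
```

```text
t 3.2 jig mm [-105.6   -1.7   27.4] F [-0.4  0.2  0.2] gap 0.0004
[[ 1.e+00  0.e+00 -6.e-04]
 [ 0.e+00 -1.e+00  3.e-04]
 [-6.e-04 -3.e-04 -1.e+00]]
0.051 [[307.72079257 236.83494165]]
0.045 [[307.64664288 238.47546134]]
0.038 [[307.56052789 240.3802017 ]]
```

jog_arm:
  moves:
    - {"fingers":1,"slide":[10,-1,1],"angular":[0,0,0]}
    - {"fingers":1,"slide":[16,-2,1],"angular":[0,0,0]}
    - {"fingers":1,"slide":[22,-2,1],"angular":[0,0,0]}
    - {"fingers":1,"slide":[29,-2,1],"angular":[0,0,0]}
    - {"fingers":1,"slide":[36,-2,1],"angular":[0,0,0]}
    - {"fingers":1,"slide":[43,-2,1],"angular":[0,0,0]}
    - {"fingers":1,"slide":[50,-2,1],"angular":[0,0,0]}
    - {"fingers":1,"slide":[56,-2,1],"angular":[0,0,0]}
    - {"fingers":1,"slide":[62,-2,1],"angular":[0,0,0]}
    - {"fingers":1,"slide":[66,-2,1],"angular":[0,0,0]}

```text
clock: 4.08
tcp_pos: [0.4844, -0.0297, 0.0268]
orientation: [0.0, 0.992, 0.124, 0.0]
wrist_force: [-0.9, -0.2, -0.7]
finger_gap: -0.0
grip_force: 0.6
```

jog_arm:
  moves:
    - {"fingers":1,"slide":[3,0,0],"angular":[0,0,0]}
    - {"fingers":1,"slide":[6,0,0],"angular":[0,0,0]}
    - {"fingers":1,"slide":[8,0,0],"angular":[0,0,0]}
    - {"fingers":1,"slide":[10,0,0],"angular":[0,0,0]}
    - {"fingers":1,"slide":[11,0,0],"angular":[0,0,0]}
    - {"fingers":1,"slide":[11,0,0],"angular":[0,0,0]}

```text
clock: 4.58
tcp_pos: [0.4945, -0.0271, 0.0268]
orientation: [-0.0, 0.992, 0.124, 0.0]
wrist_force: [-0.1, -0.5, -0.4]
finger_gap: 0.0002
grip_force: 0.0
```

```bash
python3 - <<'E'
from h import *
rep()
E
```

```text
t 4.58 jig mm [-27.9   0.2  26.8] F [-0.3 -0.5 -0.4] gap 0.0002
[[ 1.e+00  3.e-04  7.e-04]
 [ 3.e-04 -1.e+00 -1.e-04]
 [ 7.e-04  1.e-04 -1.e+00]]
```

jog_arm:
  moves:
    - {"fingers":1,"slide":[1,0,0],"angular":[0,0,0]}
    - {"fingers":1,"slide":[2,0,0],"angular":[0,0,0]}
    - {"fingers":1,"slide":[3,0,0],"angular":[0,0,0]}
    - {"fingers":1,"slide":[3,0,0],"angular":[0,0,0]}

```text
clock: 4.92
tcp_pos: [0.4954, -0.0267, 0.0267]
orientation: [0.0, 0.992, 0.124, -0.002]
wrist_force: [-6.6, -2.9, 5.3]
finger_gap: -0.0002
grip_force: 2.9
```

```bash
python3 - <<'E'
from h import *
rep()
p=read_camera("side"); 
c=p["color"][200:290,200:320,::-1]; cv2.imwrite("pics/s3c.png",cv2.resize(c,None,fx=6.5,fy=6.5,interpolation=cv2.INTER_CUBIC))
E
```

```text
t 4.92 jig mm [-26.9   0.3  26.7] F [-7.1 -1.2  5.3] gap -0.0002
[[ 1.0e+00 -1.0e-04 -3.3e-03]
 [-1.0e-04 -1.0e+00 -3.0e-04]
 [-3.3e-03  3.0e-04 -1.0e+00]]
```

View pics/s3c.png

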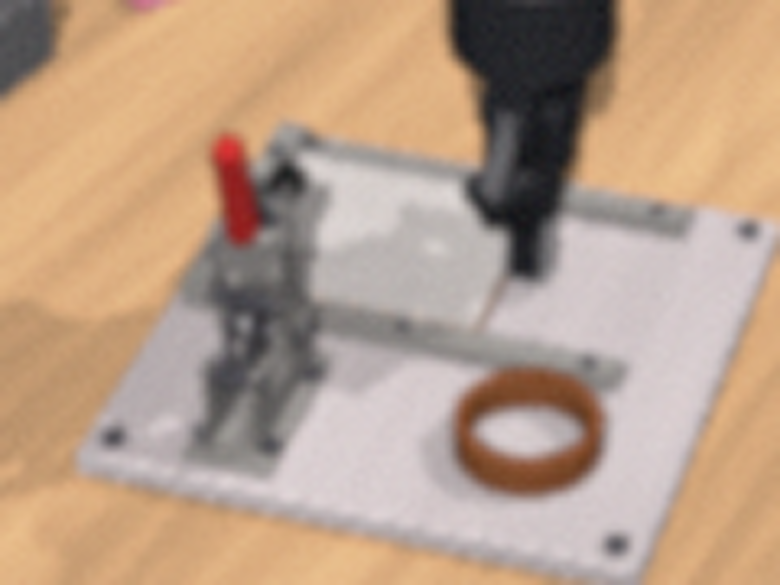

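Home: 7 N reaction at tool x = -26.9, close to the -26 expected, and the near edge is where it belongs in the picture (crop (495,280)). I'll back off, rise and go to the handle's panel side.

jog_arm:
  moves:
    - {"fingers":1,"slide":[-14,0,0],"angular":[0,0,0]}
    - {"fingers":1,"slide":[-18,0,-20],"angular":[0,0,0]}
    - {"fingers":1,"slide":[-18,0,-60],"angular":[0,0,0]}
    - {"fingers":1,"slide":[-18,0,-100],"angular":[0,0,0]}
    - {"fingers":1,"slide":[-18,0,-140],"angular":[0,0,0]}
    - {"fingers":1,"slide":[-18,0,-180],"angular":[0,0,0]}
    - {"fingers":1,"slide":[0,-10,-200],"angular":[0,0,0]}
    - {"fingers":1,"slide":[20,-25,-200],"angular":[0,0,0]}
    - {"fingers":1,"slide":[45,-45,-200],"angular":[0,0,0]}
    - {"fingers":1,"slide":[60,-60,-200],"angular":[0,0,0]}

```text
clock: 5.8
tcp_pos: [0.5428, 0.0479, 0.228]
orientation: [-0.0, 0.992, 0.124, 0.002]
wrist_force: [0.3, -0.3, -0.2]
finger_gap: -0.0003
grip_force: 0.0
```

```bash
python3 - <<'E'
from h import *
s=rep()
p=read_camera("side")
v=np.load("jig.npy")
for n in("panel_centre","panel_far_edge","clamp_grip","clamp_tip","stop_face"):
    for d in tip_of(n,p)[:3]:
        z={"clamp_grip":.141,"clamp_tip":.171}.get(n,.0165)
        print(n,round(d["p"],2),np.round(1000*R.from_euler("z",-v[2]).apply(onz(p,d["point"],z)-[v[0],v[1],0]),1))
E
```

```text
t 5.8 jig mm [ 37.4  61.  228. ] F [ 0.3 -0.4 -0.2] gap -0.0003
[[ 1.0e+00  0.0e+00  4.3e-03]
 [ 0.0e+00 -1.0e+00 -5.0e-04]
 [ 4.3e-03  5.0e-04 -1.0e+00]]
panel_centre 0.86 [-309.6 -152.8   16.5]
panel_centre 0.79 [ 49.1 -10.6  16.5]
panel_centre 0.75 [-235.6  440.5   16.5]
panel_far_edge 0.93 [96.7  1.7 16.5]
panel_far_edge 0.9 [-203.8  401.1   16.5]
panel_far_edge 0.64 [63.9 99.1 16.5]
clamp_grip 0.74 [ 58.6 125.3 141. ]
clamp_tip 0.7 [ 47.1 150.4 171. ]
stop_face 0.68 [104.5   3.1  16.5]
stop_face 0.62 [101.7 -17.1  16.5]
```

```bash
python3 - <<'E'
from h import *
p=read_camera("side"); v=np.load("jig.npy")
for q in((476,328),(500,272)): print(np.round(1000*R.from_euler("z",-v[2]).apply(onz(p,np.array(q)/6.5+200-.42,.021)-[v[0],v[1],0]),1))
q=proj(p,R.from_euler("z",v[2]).apply([[-.015,y,.021] for y in(-.045,.045)])+[v[0],v[1],0]); print((q-[220,200])*8)
c=p["color"][200:270,220:310,::-1]; cv2.imwrite("pics/s4c.png",cv2.resize(c,None,fx=8,fy=8,interpolation=cv2.INTER_CUBIC))
E
```

```text
[-14.6  50.4  21. ]
[-12.9   8.8  21. ]
[[499.43594606 248.34807926]
 [427.93255338 391.57265448]]
```

View pics/s4c.png

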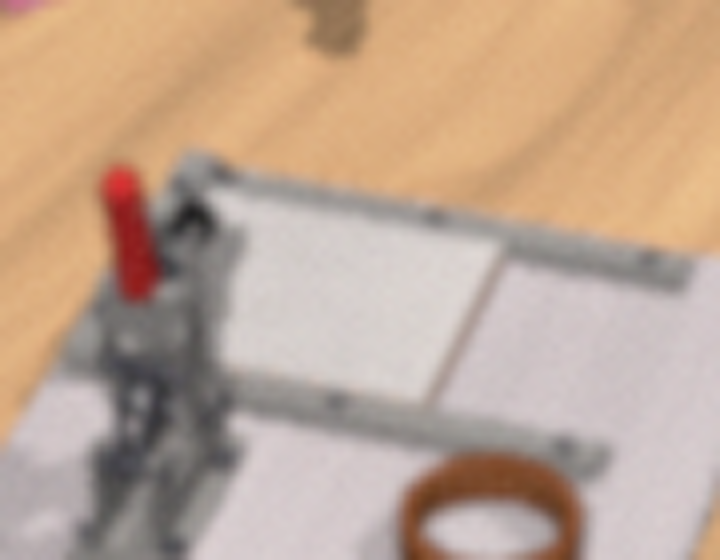

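The near edge runs from (500,248) to (430,392) in the crop, exactly where a panel at home should show. Next is the handle.

jog_arm:
  moves:
    - {"fingers":1,"slide":[23,-25,0],"angular":[0,0,0]}
    - {"fingers":1,"slide":[23,-40,0],"angular":[0,0,0]}
    - {"fingers":1,"slide":[23,-40,15],"angular":[0,0,0]}
    - {"fingers":1,"slide":[23,-40,40],"angular":[0,0,0]}
    - {"fingers":1,"slide":[23,-40,60],"angular":[0,0,0]}
    - {"fingers":1,"slide":[23,-40,65],"angular":[0,0,0]}
    - {"fingers":1,"slide":[23,-40,65],"angular":[0,0,0]}
    - {"fingers":1,"slide":[23,-40,65],"angular":[0,0,0]}

```text
clock: 6.82
tcp_pos: [0.5529, 0.0904, 0.1625]
orientation: [0.0, 0.992, 0.123, 0.0]
wrist_force: [-0.6, -0.8, -0.1]
finger_gap: 0.0001
grip_force: 0.0
```

```bash
python3 -c "from h import *; rep()"
```

```text
t 6.82 jig mm [ 57.6  99.7 162.5] F [-0.8 -0.6 -0.1] gap 0.0001
[[ 1.e+00 -7.e-04  2.e-04]
 [-7.e-04 -1.e+00 -2.e-04]
 [ 2.e-04  2.e-04 -1.e+00]]
```

jog_arm:
  moves:
    - {"fingers":1,"slide":[2,-10,0],"angular":[0,0,0]}
    - {"fingers":1,"slide":[2,-16,0],"angular":[0,0,0]}
    - {"fingers":1,"slide":[2,-21,0],"angular":[0,0,0]}
    - {"fingers":1,"slide":[2,-26,1],"angular":[0,0,0]}
    - {"fingers":1,"slide":[2,-31,2],"angular":[0,0,0]}
    - {"fingers":1,"slide":[2,-36,3],"angular":[0,0,0]}
    - {"fingers":1,"slide":[2,-41,4],"angular":[0,0,0]}
    - {"fingers":1,"slide":[2,-46,6],"angular":[0,0,0]}
    - {"fingers":1,"slide":[2,-49,8],"angular":[0,0,0]}

```text
clock: 7.57
tcp_pos: [0.5426, 0.1397, 0.1537]
orientation: [-0.0, 0.992, 0.124, 0.0]
wrist_force: [0.4, -0.8, 3.2]
finger_gap: 0.0003
grip_force: 1.1
```

```bash
python3 - <<'E'
from h import *
rep()
p=read_camera("side")
c=p["color"][180:270,190:310,::-1]; cv2.imwrite("pics/s5c.png",cv2.resize(c,None,fx=6.5,fy=6.5,interpolation=cv2.INTER_CUBIC))
E
```

```text
t 7.57 jig mm [ 59.7 150.1 153.7] F [ 0.2 -0.9  3.2] gap 0.0003
[[ 1.e+00  8.e-04  3.e-04]
 [ 8.e-04 -1.e+00  2.e-04]
 [ 3.e-04 -2.e-04 -1.e+00]]
```

View pics/s5c.png

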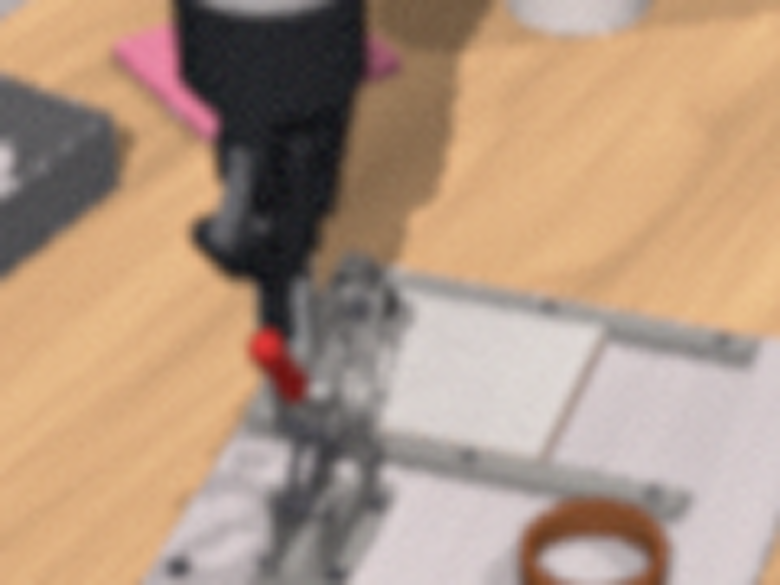

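The handle is tilted with the tip on its panel side: red grip at crop (275,365), 3 N up. I'll keep following its path down.

jog_arm:
  moves:
    - {"fingers":1,"slide":[0,-5,6],"angular":[0,0,0]}
    - {"fingers":1,"slide":[0,-9,13],"angular":[0,0,0]}
    - {"fingers":1,"slide":[0,-12,22],"angular":[0,0,0]}
    - {"fingers":1,"slide":[0,-14,32],"angular":[0,0,0]}
    - {"fingers":1,"slide":[0,-16,41],"angular":[0,0,0]}
    - {"fingers":1,"slide":[0,-18,49],"angular":[0,0,0]}
    - {"fingers":1,"slide":[0,-20,56],"angular":[0,0,0]}

```text
clock: 8.2
tcp_pos: [0.5372, 0.1583, 0.0964]
orientation: [0.0, 0.992, 0.124, -0.001]
wrist_force: [-0.0, -1.0, 2.4]
finger_gap: 0.0
grip_force: 1.2
```

jog_arm:
  moves:
    - {"fingers":1,"slide":[0,-1,7],"angular":[0,0,0]}
    - {"fingers":1,"slide":[0,-2,13],"angular":[0,0,0]}
    - {"fingers":1,"slide":[0,-3,19],"angular":[0,0,0]}
    - {"fingers":1,"slide":[0,-4,24],"angular":[0,0,0]}
    - {"fingers":1,"slide":[0,-4,27],"angular":[0,0,0]}
    - {"fingers":1,"slide":[0,-4,27],"angular":[0,0,0]}

```text
clock: 8.7
tcp_pos: [0.5364, 0.1626, 0.0707]
orientation: [-0.0, 0.992, 0.124, -0.0]
wrist_force: [-3.0, 0.8, 7.7]
finger_gap: 0.0002
grip_force: 3.8
```

```bash
python3 - <<'E'
from h import *
rep()
p=read_camera("side")
c=p["color"][180:270,190:310,::-1]; cv2.imwrite("pics/s6c.png",cv2.resize(c,None,fx=6.5,fy=6.5,interpolation=cv2.INTER_CUBIC))
E
```

```text
t 8.7 jig mm [ 59.4 173.7  70.7] F [-2.7  1.5  7.7] gap 0.0002
[[ 1.e+00  6.e-04 -4.e-04]
 [ 6.e-04 -1.e+00  7.e-04]
 [-4.e-04 -7.e-04 -1.e+00]]
```

View pics/s6c.png

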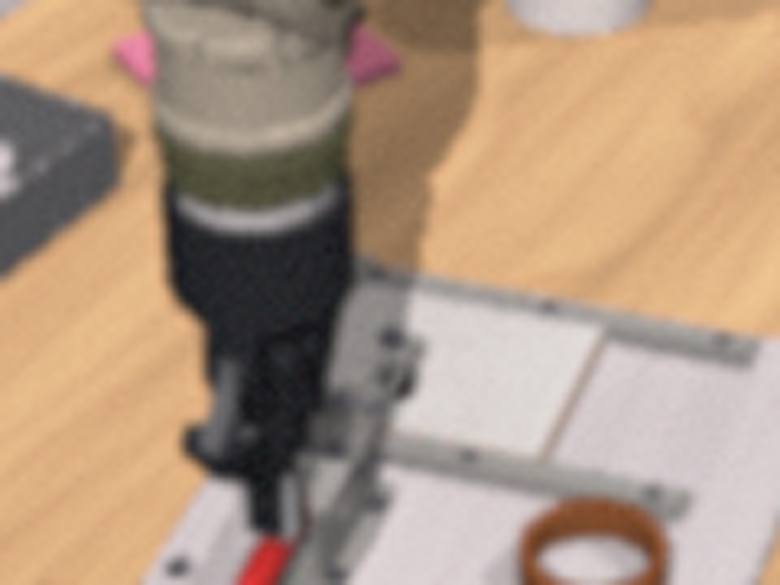

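The bar is down over the panel (foot near crop (395,375)) and the handle is about level at (265,565). I'll press a few more mm to confirm the firm stop.

jog_arm:
  moves:
    - {"fingers":1,"slide":[0,0,1],"angular":[0,0,0]}
    - {"fingers":1,"slide":[0,0,3],"angular":[0,0,0]}
    - {"fingers":1,"slide":[0,0,4],"angular":[0,0,0]}
    - {"fingers":1,"slide":[0,0,4],"angular":[0,0,0]}

```text
clock: 9.08
tcp_pos: [0.5364, 0.163, 0.0676]
orientation: [-0.001, 0.992, 0.124, 0.0]
wrist_force: [-3.4, 1.8, 9.1]
finger_gap: 0.0
grip_force: 4.5
```

```bash
python3 -c "from h import *; rep()"
```

```text
t 9.08 jig mm [ 59.4 174.1  67.6] F [-2.8  2.6  9.1] gap 0.0
[[ 1.0e+00  8.0e-04  3.0e-04]
 [ 8.0e-04 -1.0e+00  1.6e-03]
 [ 3.0e-04 -1.6e-03 -1.0e+00]]
```

```bash
python3 - <<'E'
from h import *
v=np.load("jig.npy"); W=lambda X:R.from_euler("z",v[2]).apply(np.array(X,float)/1000)+[v[0],v[1],0]
for c in("side","top"):
    p=read_camera(c); save(p,c+"7"); a=p["color"].astype(int)
    m=(a[...,0]>110)&(a[...,1]<60)&(a[...,2]<60); 
    q=proj(p,W([[60,178,56]]))[0]; m[:int(q[1])-40]=0;m[int(q[1])+40:]=0;m[:,:int(q[0])-40]=0;m[:,int(q[0])+40:]=0
    r,k=np.nonzero(m); print(c,len(r),"cols",k.min(),k.max(),"rows",r.min(),r.max(),"mean",k.mean(),r.mean())
    for t,G in((0,(178,56)),(8,(175,71)),(15,(174,84)),(-5,(178,50))):
        d=np.array([np.cos(np.radians(t)),np.sin(np.radians(t))]); 
        print(t,[np.round(proj(p,W([[60,*(np.array(G)+s*d)]]))[0],1).tolist() for s in(-31,0,31)])
    print("tip",proj(p,W([[59.4,174,56.6]]))[0])
    for n in("clamp_grip","clamp_tip","clamp_bar_end"): print(n,[(round(d["p"],2),np.round(d["point"],1).tolist()) for d in tip_of(n,p)[:2]])
    if c=="side": cv2.imwrite("pics/s8c.png",cv2.resize(p["color"][210:300,190:310,::-1],None,fx=6.5,fy=6.5,interpolation=cv2.INTER_CUBIC))
E
```

```text
side 35 cols 227 233 rows 265 272 mean 230.17142857142858 268.54285714285714
0 [[236.1, 256.3], [232.0, 263.3], [227.8, 270.6]]
8 [[236.3, 252.6], [232.2, 258.3], [227.9, 264.3]]
15 [[236.2, 249.9], [232.1, 254.4], [227.8, 259.0]]
-5 [[236.2, 257.2], [232.1, 265.0], [228.0, 273.1]]
tip [232.77137227 262.27366027]
clamp_grip [(0.51, [235.9, 263.8]), (0.47, [228.6, 274.6])]
clamp_tip [(0.66, [228.6, 276.0]), (0.17, [211.2, 335.5])]
clamp_bar_end [(0.68, [252.5, 230.4])]
top 12 cols 196 202 rows 206 208 mean 198.75 207.0
0 [[214.9, 200.7], [204.1, 203.5], [193.4, 206.4]]
8 [[215.3, 199.6], [204.2, 202.1], [193.2, 204.6]]
15 [[214.8, 198.8], [203.8, 201.0], [192.6, 203.2]]
-5 [[215.0, 200.9], [204.5, 204.0], [194.0, 207.0]]
tip [205.53072544 203.31301246]
clamp_grip [(0.49, [202.2, 205.9])]
clamp_tip [(0.39, [262.7, 196.9])]
clamp_bar_end [(0.8, [259.6, 188.1])]
```

View pics/s8c.png

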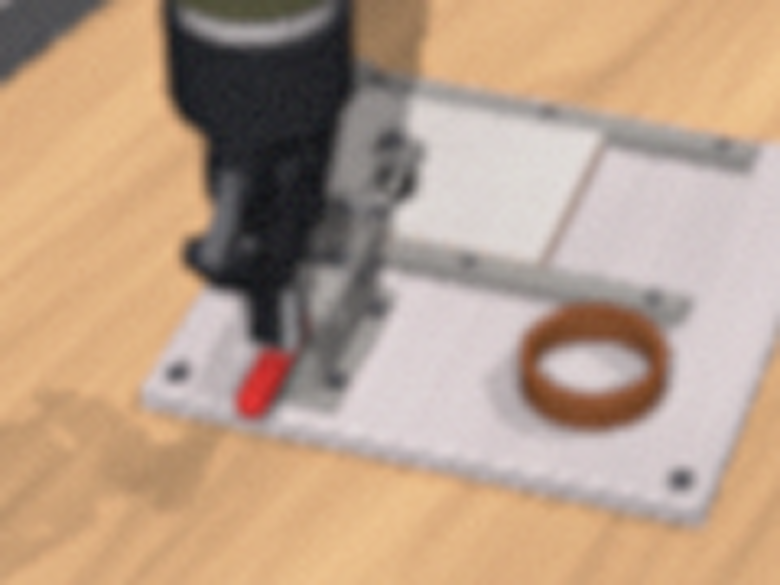

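The grip's end is at crop (248,408), which is full (228,273). That matches the level, shut pose (predicted row 271, against 264 at dead centre). I'll press once more to check stiffness.

jog_arm:
  moves:
    - {"fingers":1,"slide":[0,0,2],"angular":[0,0,0]}
    - {"fingers":1,"slide":[0,0,3],"angular":[0,0,0]}
    - {"fingers":1,"slide":[0,0,3],"angular":[0,0,0]}

```text
clock: 9.73
tcp_pos: [0.5362, 0.1633, 0.0646]
orientation: [-0.001, 0.992, 0.124, -0.0]
wrist_force: [-3.7, 3.5, 8.2]
finger_gap: 0.0
grip_force: 4.5
```

```bash
python3 - <<'E'
from h import *
rep()
v=np.load("jig.npy"); W=lambda X:R.from_euler("z",v[2]).apply(np.array(X,float)/1000)+[v[0],v[1],0]
p=read_camera("side"); a=p["color"].astype(int)
m=(a[...,0]>110)&(a[...,1]<60)&(a[...,2]<60); m[:240]=0;m[300:]=0;m[:,:200]=0;m[:,260:]=0
r,k=np.nonzero(m); print(len(r),"rows",r.min(),r.max(),k.mean(),r.mean())
print("bar end shut",proj(p,W([[60,16,40],[60,16,35]])))
E
```

```text
t 9.73 jig mm [ 59.4 174.5  64.6] F [-2.7  4.3  8.2] gap 0.0
[[ 1.0e+00  1.1e-03  2.0e-04]
 [ 1.1e-03 -1.0e+00  2.4e-03]
 [ 2.0e-04 -2.4e-03 -1.0e+00]]
34 rows 265 274 230.44117647058823 269.4117647058824
bar end shut [[252.16455269 233.22969019]
 [252.20458002 234.57866901]]
```

jog_arm:
  moves:
    - {"fingers":1,"slide":[0,0,-10],"angular":[0,0,0]}
    - {"fingers":1,"slide":[0,0,-30],"angular":[0,0,0]}
    - {"fingers":1,"slide":[0,0,-60],"angular":[0,0,0]}
    - {"fingers":1,"slide":[0,0,-90],"angular":[0,0,0]}
    - {"fingers":1,"slide":[0,0,-110],"angular":[0,0,0]}
    - {"fingers":1,"slide":[0,0,-110],"angular":[0,0,0]}
    - {"fingers":1,"slide":[0,0,-110],"angular":[0,0,0]}

```text
clock: 10.37
tcp_pos: [0.538, 0.1622, 0.1754]
orientation: [0.0, 0.992, 0.124, 0.002]
wrist_force: [-0.3, 0.3, -1.0]
finger_gap: 0.0003
grip_force: 0.0
```

```bash
python3 - <<'E'
from h import *
rep()
v=np.load("jig.npy"); W=lambda X:R.from_euler("z",v[2]).apply(np.array(X,float)/1000)+[v[0],v[1],0]
for c in("side","top"):
    p=read_camera(c); save(p,c+"9"); a=p["color"].astype(int)
    q=proj(p,W([[60,178,56]]))[0]
    m=(a[...,0]>100)&(a[...,1]<.5*a[...,0])&(a[...,2]<.5*a[...,0]);k0=a*0
    n=np.zeros_like(m); n[int(q[1])-25:int(q[1])+25,int(q[0])-25:int(q[0])+25]=1; m&=n.astype(bool)
    m&=(a[...,1]-a[...,2]<20)
    r,k=np.nonzero(m); print(c,len(r),"cols",k.min(),k.max(),"rows",r.min(),r.max(),"mean",k.mean(),r.mean())
    for t,G in((0,(178,56)),(8,(175,71)),(15,(174,84)),(24,(172,99))):
        d=np.array([np.cos(np.radians(t)),np.sin(np.radians(t))])
        print(t,[np.round(proj(p,W([[60,*(np.array(G)+s*d)]]))[0],1).tolist() for s in(-31,0,31)])
    print([(round(d["p"],2),np.round(d["point"],1).tolist()) for n in("clamp_grip","clamp_tip","panel_far_edge") for d in tip_of(n,p)[:2]])
E
```

```text
t 10.37 jig mm [ 60.8 173.  175.4] F [-0.2  0.4 -1. ] gap 0.0003
[[ 1.0e+00  1.0e-04  3.6e-03]
 [ 1.0e-04 -1.0e+00 -6.0e-04]
 [ 3.6e-03  6.0e-04 -1.0e+00]]
side 78 cols 227 236 rows 256 270 mean 231.65384615384616 263.11538461538464
0 [[236.1, 256.3], [232.0, 263.3], [227.8, 270.6]]
8 [[236.3, 252.6], [232.2, 258.3], [227.9, 264.3]]
15 [[236.2, 249.9], [232.1, 254.4], [227.8, 259.0]]
24 [[236.1, 246.9], [232.1, 249.5], [228.0, 252.3]]
[(0.68, [235.9, 262.3]), (0.65, [243.8, 254.3]), (0.5, [228.8, 271.5]), (0.93, [242.6, 233.0]), (0.71, [403.4, 230.9])]
top 70 cols 195 214 rows 199 207 mean 205.11428571428573 203.11428571428573
0 [[214.9, 200.7], [204.1, 203.5], [193.4, 206.4]]
8 [[215.3, 199.6], [204.2, 202.1], [193.2, 204.6]]
15 [[214.8, 198.8], [203.8, 201.0], [192.6, 203.2]]
24 [[214.4, 198.0], [203.5, 199.6], [192.4, 201.3]]
[(0.51, [203.4, 203.4]), (0.51, [194.7, 207.9]), (0.9, [372.9, 317.7]), (0.69, [259.6, 179.1])]
```

```bash
python3 - <<'E'
from h import *
v=np.load("jig.npy"); W=lambda X:R.from_euler("z",v[2]).apply(np.array(X,float)/1000)+[v[0],v[1],0]
p=read_camera("side"); g=p["color"].astype(np.float32)
for y in(-30,-10,10,30):
    xs=np.arange(-24,-5,1.); q=proj(p,W([[x,y,21] for x in xs])).astype(np.float32)
    b=cv2.remap(g,q[None,:,0],q[None,:,1],cv2.INTER_LINEAR)[0]; print(y,"edge x",xs[np.argmin(b[:,2])], b[:,2].astype(int))
E
```

```text
-30 edge x -15.0 [203 201 198 194 185 176 167 163 160 158 166 176 184 191 198 204 206 207
 208]
-10 edge x -15.0 [199 198 196 193 184 174 164 161 160 159 167 175 184 192 199 204 207 208
 209]
10 edge x -15.0 [198 195 193 190 182 173 164 160 158 156 164 175 185 193 200 205 207 206
 205]
30 edge x -15.0 [197 195 193 190 182 173 165 161 158 156 164 175 184 191 197 204 205 206
 207]
```

The near edge is at jig x = -15, so the panel is home. The handle stays level after release, and the robot touches nothing.

```bash
python3 -c "
from workcell import *
print(hand_in())"
```

```text
the job is handed in; nothing more can be done
None
```

The panel is home against the end stop, the clamp is snapped shut and stayed level after I let go, and the job is handed in. The hand-in gave no verdict, and I inferred the foot pressure from the shut clamp rather than measuring it.

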